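# Load the label roll and lock the keeper

### The job

Put the new white label roll on the upright spindle of the grey roll stand on the desk. The stand's dark keeper bar is locked down: press its orange pad fully down and let go so that it springs open, lower the roll over the spindle (do not drop it) until it sits fully down and let go of it, then swing the bar back over the roll and press the pad fully down again so that it stays locked when you let go. Leave everything else on the desk standing where it is.

Things in the scene. Friction and masses are not known exactly. Their poses are not given: they have to be found in the camera images.
- stand: grey roll stand fixed to the desk: base plate 130 (x) x 250 (y) x 12 mm high. Origin: under the plate's centre, z up. In its frame the spindle is at x=y=0, the keeper's hinge posts (97 mm high) at y=-100, and the open-topped catch box (54 x 34 mm, 78 mm high), into which the bar's tongue drops, at y=+81. Its place and yaw vary
- spindle_seat (a point): centre of the steel seat disc (68 mm across) at the spindle's foot, 15 mm above the desk, where the roll's underside must rest; axes as stand
- spindle_tip (a point): top of the steel spindle, 60 mm above the desk, on its axis: 20 mm diameter up to 50 mm above the desk, then tapering to 11 mm at the top
- keeper_hinge (a point): middle of the keeper's hinge line, in the stand's frame at (0,-95,87) mm; the hinge line runs along the stand's x; axes as stand
- keeper (a joint): angle (rad) of the keeper bar: 0 = level, locked; 1.75 = open, upright, leaning away from the spindle. Push-push catch: pressing the pad fully down (stop at -0.057 to -0.063, 10 to 11 mm below locked; up to 8 N if brisk) and letting go swaps locked and free; under 5 mm changes nothing. When free a damped spring (1.5 N at the pad) swings it open in 1.5 s, so shut it in one go. Rigid past the stop
- keeper_pad (a point): centre of the top face of the orange pad (40 x 40 mm) on the keeper bar, 180 mm from the hinge line, 7 mm above the bar's middle plane; locked it is at (0,85,94) mm in the stand's frame. Bar: dark, 26 mm wide, 6 mm thick, ends 200 mm from the hinge, underside 84 mm above the desk when locked; a tongue hangs 58 mm below it, 175 mm from the hinge
- roll: new label roll, white with a brown core, standing upright in the wooden caddy: 56 mm outer diameter, 57 mm high, through hole 24 mm, about 0.12 kg. Origin: centre of its underside, z up along its axis
- caddy: fixed wooden caddy, a trough 94 (x) x 210 (y) mm with an 8 mm floor, walls 38 mm high along its two long sides (inner width 78 mm), open at both ends of its y axis. Origin: under its centre. The two rolls stand on its floor 52 mm either side of the middle along y, in either order, so fingers go in along its y direction, before and behind a roll
- tape: roll of brown tape in the caddy, not wanted: 62 mm diameter, 48 mm high, 41 mm hole, white core. Origin: centre of underside. Leave it
- pencup: pink perforated pen cup 78 mm across, 100 mm high, pens to 155 mm, behind the caddy. Origin: centre of underside. Leave it
- stapler: blue and black stapler 150 x 36 x 58 mm high, in front of the stand. Origin: centre of underside, x along its length. Leave it
- mug: blue mug 76 mm across, 88 mm high with a handle, behind the stand. Origin: centre of underside. Leave it
- stamp: wooden hand stamp, block 52 x 28 mm, 77 mm high, in front of the caddy. Origin: centre of underside. Leave it
- register: closed dark red register 212 x 296 x 26 mm, lying to the right. Origin: centre of underside. Leave it
- calculator: grey desk calculator 150 x 105 x 18 mm, lying to the left. Origin: centre of underside. Leave it
Things that resemble listed ones, but are neither listed nor needed, are in the scene too. Leave any purple, red or yellow look-alike of the roll alone.

How it is judged:
By the outcome, as a careful person would: the job done as asked, in the order asked, and still so for the second after the job is handed in, with the robot touching nothing.
It also fails if it takes over 64 s, if anything falls off the work surface, if the arm or the gripper's body presses on something with over 40 N, if the wrist force passes 120 N, or if a joint passes its speed limit or range.

### The arm

A 7-joint arm with a two-finger parallel gripper is mounted at the origin on the work surface. World frame = base frame: x ahead of the robot, y to its left, z up, the work surface at z = 0. Lengths are in m, angles in degrees, forces in N, time in s.
With the tool pointing down it reaches from about 0.425 to 0.95 m from the base axis. Payload 4.7 kg.
Tool frame: the origin (TCP) lies midway between the tips of the shut fingers; the grasp point (between the pads) lies env.pinch_z behind it (env.pinch_z is the distance from the TCP to the grasp point, in m); z points along the fingers, y is the direction in which the jaws open and shut (so a half turn about z gives the same grasp; the last joint's range is limited). The gripper opens to 87 mm and grips with 3 to 60 N. Pads are 19 mm wide; open, the fingers measure 117 mm over their backs; the gripper's body (75 mm by 190 mm) begins 51 mm behind the grasp point.
Start: joints at [69.219, 26.849, -2.785, 87.806, 1.381, 65.374, -4.715], TCP at [0.221, -0.638, 0.223] pointing down, gripper open.
Joint ranges: [-148.3, 148.3], [-19.14, 114.17], [-79.39, 73.82], [5.75, 140.21], [-59.74, 239.74], [12.07, 113.84], [-152.46, 152.46]. Speed limits (degrees/s): [147.25, 147.25, 180, 180, 180, 180, 180].

### API

Orientations are given as a 3x3 rotation matrix whose columns are the frame's x, y, z axes.
In Python, from cell import sensors, snapshot, camera_model, ticket, env gives the robot as it stands.
- The arm moves only by the shell command python3 -m inch 'ROWS' [FORCE]. ROWS is a JSON object of lists of equal length, an entry for each row: "delta_rot": the turn, a rotation vector about the tool's x, y, z in degrees, a list of three; "delta_pos": the shift along the tool's x, y, z in mm, a list of three; "jaw": the closure, from -1 (fully open) to 1 (shut). A call has 1 to 8 rows; each row shifts and turns the commanded pose from where the row before left it, along the tool's axes as they then stand; what a row does not reach is not made up. A row lasts 1/8 s, in which the tool goes at most 62.5 mm and 10.7 degrees, less where a joint would pass 70% of its speed; a pose out of reach is approached as far as the arm can. A call is refused whole if a number of a shift passes 62.5 or a number of a turn 10.7, either way. A call with a gripper value outside its range is refused whole. The fingers move at their own pace and stop on an object; FORCE is the grip in N (left out, the last holds). Time passes only in rows, so rows that do not move let the fingers close. It gives the time, the measured TCP pose, the force and the opening at its end, in the units of the state.
- sensors.get_state(): the state, without advancing time (a new reading comes with each control period).
- snapshot(name): name is "scene" or "side" or "wrist"; returns (picture, depth): 400x640x3 uint8, red, green, blue; 400x640 float32, m along the optical axis (not along the pixel's ray), 0 where there is no reading.
- camera_model(name): a dict with "camera_matrix" (3x3 intrinsics, pixels), "eye" and "orientation" of the camera in the world; the wrist camera has in their place "mount" (4x4, takes a point from camera to tool coordinates, whose origin is the TCP and whose axes are the flange's). Camera axes: x right, y down, z forward; pixel columns grow to the right and rows downward; lengths in m; the calibration is good to about 2 mm. A picture is of the moment at which its call begins: read the wrist's pose just before it. camera_model takes no time and is no camera call.
- ticket.hand_in(): hands the job in, once; it reports no verdict.
The state is a dict: "t": time; "q": joint angles; "joint_velocities": joint speeds; "joint_efforts": joint torques, N m; "eef_pos": TCP position; "eef_rot": TCP orientation; "force": force on the tool from outside, world axes, zero at the start; "ft_torque": the same for the moment, N m; "finger_gap": finger opening in m.
Only numpy, scipy, OpenCV 4.12 (cv2) and the standard library are available. Lean on these libraries where they do the work, as an engineer would, in place of code of your own. Each camera call takes 0.05 s, during which the arm holds its last target.

## Working session

There is one attempt and no reset: what is moved stays moved. The work goes in short steps, Python scripts to look and compute and a shell command to move; the robot and the scene stay as the last step left them, time stands still between calls to the robot, and variables do not carry over. Pictures are saved under pics/ and viewed, and the job is handed in when it is done.

```bash
ls; mkdir -p pics; cat > h.py <<'E'
import numpy as np, cv2
from cell import sensors, snapshot, camera_model, env
def shot(n,tag):
    s=sensors.get_state(); im,d=snapshot(n)
    cv2.imwrite(f'pics/{tag}.png',im[:,:,::-1]); np.savez(f'pics/{tag}.npz',im=im,d=d,p=s['eef_pos'],R=s['eef_rot'],n=n)
def pose(z):
    n=str(z['n']);m=camera_model(n)
    if n=='wrist':
        T=np.eye(4);T[:3,:3]=z['R'];T[:3,3]=z['p'];T=T@np.array(m['mount'])
    else:
        T=np.eye(4);T[:3,:3]=np.array(m['orientation']);T[:3,3]=m['eye']
    return np.array(m['camera_matrix']),T
def pts(tag):
    z=np.load(f'pics/{tag}.npz');K,T=pose(z);d=z['d']
    v,u=np.mgrid[:d.shape[0],:d.shape[1]]
    P=np.stack([(u-K[0,2])/K[0,0]*d,(v-K[1,2])/K[1,1]*d,d],-1)
    P=P@T[:3,:3].T+T[:3,3]; P[d==0]=np.nan
    return P,z['im']
def crop(tag,x0,y0,x1,y1,k):
    im=cv2.imread(f'pics/{tag}.png')[y0:y1,x0:x1]
    cv2.imwrite(f'pics/{tag}_c{x0}_{y0}.png',cv2.resize(im,None,fx=k,fy=k,interpolation=cv2.INTER_CUBIC))
def proj(tag,X):
    z=np.load(f'pics/{tag}.npz');K,T=pose(z)
    c=(np.array(X)-T[:3,3])@T[:3,:3];p=c@K.T;return p[...,:2]/p[...,2:]
E
python3 - <<'E'
from h import *
shot('scene','s0');shot('side','d0');shot('wrist','w0')
print(sensors.get_state(), env.pinch_z)
for n in('scene','side','wrist'):print(camera_model(n))
E
```

```text
pics
{'t': 0.15, 'q': array([69.21947557, 26.88786624, -2.78534942, 87.85945814,  1.37929863,
       65.37366734, -4.71709445]), 'joint_velocities': array([ 0.08781283, -0.08459461,  0.08820977, -0.22547791, -0.01726744,
       -0.01488122,  0.05031924]), 'joint_efforts': array([ 7.18633655e-04, -5.08431065e+01, -8.08175141e-02, -2.36417109e+01,
       -6.13335287e-02,  3.56093107e-02,  1.19678748e-04]), 'eef_pos': array([ 0.22102851, -0.63729331,  0.22171595]), 'eef_rot': array([[ 9.44807045e-01,  3.27626896e-01, -5.15040910e-04],
       [ 3.27627301e-01, -9.44805950e-01,  1.43844570e-03],
       [-1.53402170e-05, -1.52779509e-03, -9.99998833e-01]]), 'force': array([ 0.11457229, -0.46402727,  1.11995098]), 'ft_torque': array([-0.00778898, -0.0296243 , -0.00288968]), 'finger_gap': 0.08656744224949174} 0.0187
{'camera_matrix': array([[460.89900826,   0.        , 319.92408432],
       [  0.        , 460.89900826, 201.94624116],
       [  0.        ,   0.        ,   1.        ]]), 'eye': array([ 1.44667596, -0.87710518,  1.10853707]), 'orientation': array([[ 0.65627021,  0.47137123, -0.
[... 318 characters left out ...]
, 0.79787601]), 'orientation': array([[-0.99024344, -0.05179203,  0.12936583],
       [-0.1374721 ,  0.51491866, -0.84614431],
       [-0.02278934, -0.85567305, -0.51701478]])}
{'camera_matrix': array([[340.781733  ,   0.        , 317.12827761],
       [  0.        , 340.781733  , 196.82671575],
       [  0.        ,   0.        ,   1.        ]]), 'mount': array([[-7.81981902e-05, -9.54460271e-01, -2.98338038e-01,
         8.22335082e-02],
       [ 9.99999592e-01, -3.43249969e-04,  8.36032514e-04,
         8.88045901e-05],
       [-9.00364342e-04, -2.98337851e-01,  9.54459908e-01,
        -1.63123907e-01],
       [ 0.00000000e+00,  0.00000000e+00,  0.00000000e+00,
         1.00000000e+00]])}
```

View pics/s0.png

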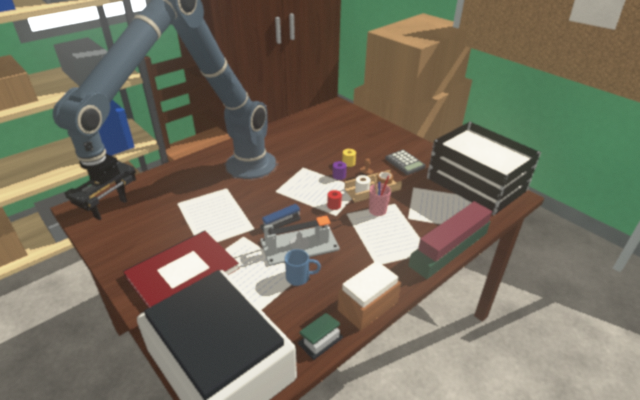

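View pics/d0.png

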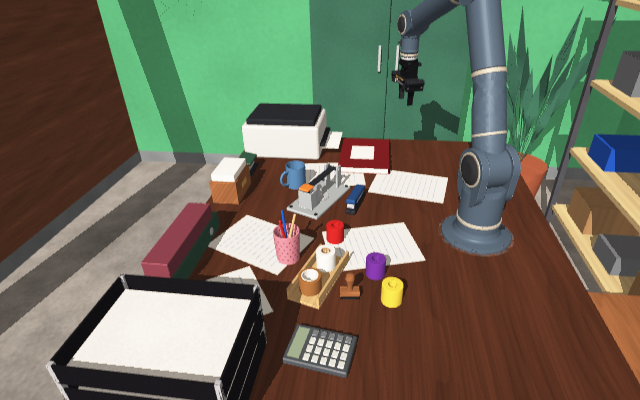

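View pics/w0.png

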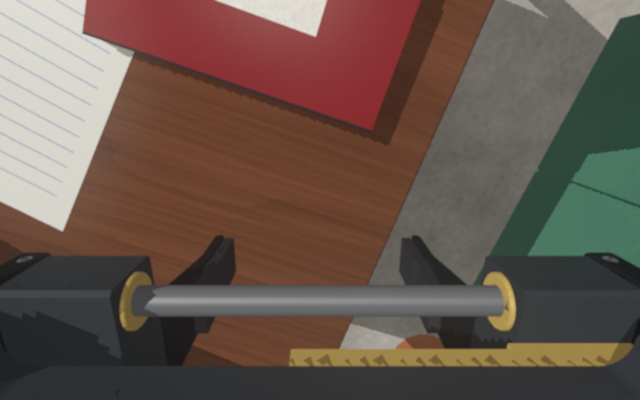

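The scene view shows the stand at about (300,240), with the orange pad at (323,221), the white roll at (362,184) in the caddy and the mug at (297,267). In the side view the pad is at (307,188), the white roll at (326,257) and the tape at (311,282).

```bash
python3 - <<'E'
from h import *
crop('s0',230,130,430,290,4)
crop('d0',250,140,410,320,3)
for tag,px in (('s0',dict(pad=(323,221),roll=(362,179),tape=(382,180),mug=(297,256),red=(334,194))),('d0',dict(pad=(307,186),roll=(326,249),tape=(311,273)))):
    P,im=pts(tag)
    for k,(u,v) in px.items(): print(tag,k,P[v,u].round(3))
E
```

```text
s0 pad [ 0.569 -0.088  0.097]
s0 roll [0.443 0.228 0.057]
s0 tape [0.495 0.288 0.052]
s0 mug [ 0.61  -0.235  0.058]
s0 red [0.434 0.087 0.047]
d0 pad [ 0.558 -0.079  0.097]
d0 roll [0.455 0.21  0.059]
d0 tape [0.485 0.295 0.041]
```

View pics/s0_c230_130.png

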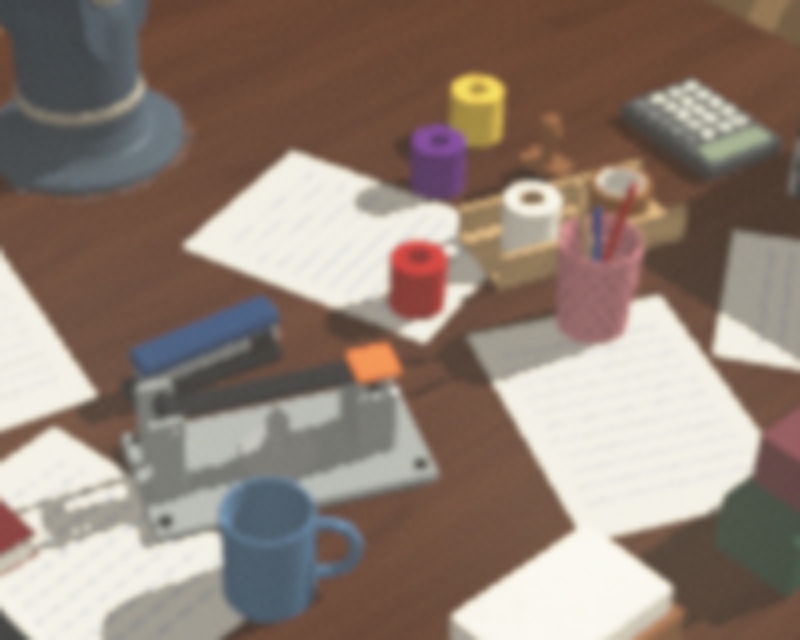

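View pics/d0_c250_140.png

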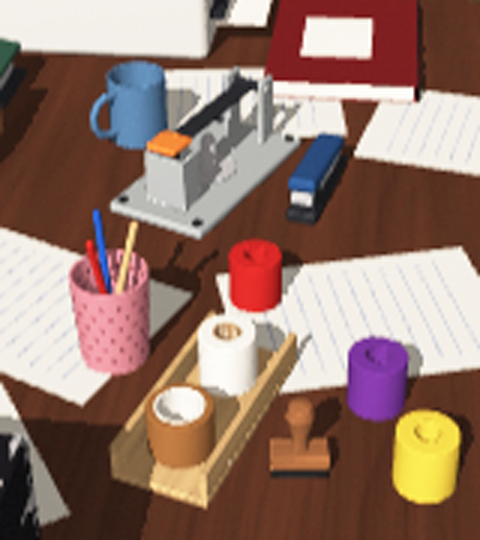

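```bash
cat > fit.py <<'E'
from h import *
import sys
def analyse(tag):
    P,im=pts(tag); hsv=cv2.cvtColor(im,cv2.COLOR_RGB2HSV).astype(int)
    x,y,z=P[...,0],P[...,1],P[...,2]
    H,S,V=hsv[...,0],hsv[...,1],hsv[...,2]
    o=(H>3)&(H<18)&(S>150)&(V>150)&(z>.085)&(z<.105)&(np.hypot(x-.56,y+.085)<.06)
    if o.sum()>3: print(tag,'pad',o.sum(),np.nanmedian(P[o],0).round(4), 'mid',((P[o].max(0)+P[o].min(0))/2).round(4))
    g=(S<60)&(z>.006)&(z<.018)&(np.hypot(x-.52,y+.16)<.17)
    if g.sum()>20:
        r=cv2.minAreaRect((P[g][:,:2]*1000).astype(np.float32)); print(tag,'plate',g.sum(),r)
    w=(S<70)&(V>120)&(z>.058)&(z<.072)&(np.hypot(x-.45,y-.22)<.05)
    if w.sum()>5: 
        c,rad=cv2.minEnclosingCircle((P[w][:,:2]*1000).astype(np.float32));print(tag,'roll',w.sum(),np.median(P[w],0).round(4),c,rad)
if __name__=='__main__':
    for t in sys.argv[1:]: analyse(t)
E
python3 fit.py s0 d0
```

```text
s0 pad 90 [ 0.5639 -0.0836  0.0962] mid [ 0.5635 -0.082   0.0959]
s0 plate 1362 ((510.0091857910156, -188.26962280273438), (285.22247314453125, 287.6825866699219), 12.010540008544922)
s0 roll 103 [0.4558 0.217  0.0659] (456.9024658203125, 217.56236267089844) 33.59015655517578
d0 pad 78 [ 0.561  -0.0756  0.0944] mid [ 0.5619 -0.0791  0.0925]
d0 plate 982 ((500.0349426269531, -150.18856811523438), (268.2384948730469, 252.28909301757812), 76.19197845458984)
d0 roll 183 [0.4532 0.2297 0.065 ] (452.5870361328125, 221.88523864746094) 30.511734008789062
```

```bash
cat > go.py <<'E'
import numpy as np,sys
from scipy.spatial.transform import Rotation as Ro
from cell import sensors
# usage: go.py x y z yawdeg(world direction of tool x; tool down)
def plan(x,y,z,yaw,p=None,R=None):
    s=sensors.get_state();p=np.array(s['eef_pos']) if p is None else p;R=np.array(s['eef_rot']) if R is None else R
    c,sn=np.cos(np.radians(yaw)),np.sin(np.radians(yaw))
    G=np.array([[c,sn,0],[sn,-c,0],[0,0,-1]])
    d=R.T@(np.array([x,y,z])-p)*1000
    rv=np.degrees(Ro.from_matrix(R.T@G).as_rotvec())
    cy=np.degrees(np.arctan2(R[1,0],R[0,0]))
    print('t',round(s['t'],3),'pos',p.round(4),'yaw',cy.round(2),'F',np.array(s['force']).round(1),'gap',round(s['finger_gap'],4))
    print('delta mm (tool, present axes)',d.round(1),' dist',np.linalg.norm(d).round(1),' rotvec',rv.round(2))
    print('delta in final axes',(G.T@(np.array([x,y,z])-p)*1000).round(1))
if __name__=='__main__': plan(*map(float,sys.argv[1:]))
E
python3 - <<'E'
from h import *
for tag,px in (('s0',[(268,226),(263,240),(272,242),(285,231),(300,227),(310,224)]),('d0',[(327,166),(330,163),(334,168),(322,174),(314,180)])):
    P,im=pts(tag)
    for u,v in px: print(tag,(u,v),P[v,u].round(3))
E
python3 go.py .5 -.15 .33 60
```

```text
s0 (268, 226) [ 0.469 -0.244  0.097]
s0 (263, 240) [ 0.436 -0.248  0.012]
s0 (272, 242) [ 0.512 -0.262  0.066]
s0 (285, 231) [nan nan nan]
s0 (300, 227) [ 0.536 -0.162  0.09 ]
s0 (310, 224) [ 0.544 -0.124  0.087]
d0 (327, 166) [ 0.512 -0.252  0.089]
d0 (330, 163) [ 0.527 -0.456 -0.   ]
d0 (334, 168) [ 0.483 -0.235  0.091]
d0 (322, 174) [ 0.521 -0.182  0.092]
d0 (314, 180) [ 0.543 -0.132  0.092]
t 0.15 pos [ 0.221  -0.6373  0.2217] yaw 19.12 F [ 0.1 -0.5  1.1] gap 0.0866
delta mm (tool, present axes) [ 423.2 -369.2 -107.7]  dist 571.8  rotvec [-8.000e-02 -3.000e-02 -4.088e+01]
delta in final axes [ 561.5   -2.1 -108.3]
```

```bash
python3 -m inch '{"delta_rot":[[0,0,-9.9],[0,0,-9.9],[0,0,-9.9],[0,0,-9.9],[0,0,-9.9]],"delta_pos":[[0,0,-20],[0,0,-20],[0,0,-20],[0,0,-20],[0,0,-20]],"jaw":[1,1,1,1,1]}' 30; python3 go.py .52 -.2 .32 68.6
```

```text
t: 0.78
eef_pos: [0.2211, -0.6375, 0.3228]
eef_rot: [[0.359, 0.933, -0.0], [0.933, -0.359, 0.001], [0.001, -0.0, -1.0]]
force: [0.2, 0.2, 0.1]
finger_gap: 0.045
t 0.775 pos [ 0.2211 -0.6375  0.3228] yaw 68.95 F [0.2 0.2 0.1] gap 0.045
delta mm (tool, present axes) [515.7 121.8   3. ]  dist 529.9  rotvec [-0.03 -0.03  0.35]
delta in final axes [516.4 118.7   2.8]
```

```bash
python3 -m inch '{"delta_rot":[[0,0,0],[0,0,0],[0,0,0],[0,0,0],[0,0,0],[0,0,0],[0,0,0],[0,0,0]],"delta_pos":[[58,14,0],[58,14,0],[58,14,0],[58,14,0],[58,14,0],[58,14,0],[58,14,0],[58,14,0]],"jaw":[1,1,1,1,1,1,1,1]}';  python3 -m inch '{"delta_rot":[[0,0,0],[0,0,0]],"delta_pos":[[52,10,0],[0,0,0]],"jaw":[1,1]}'; python3 - <<'E'
from h import *
shot('wrist','w1')
E
python3 fit.py w1; python3 go.py .56 -.08 .15 68.6
```

```text
t: 1.78
eef_pos: [0.4952, -0.2448, 0.3225]
eef_rot: [[0.365, 0.931, -0.0], [0.931, -0.365, -0.0], [-0.0, 0.0, -1.0]]
force: [1.0, 0.1, 0.4]
finger_gap: 0.0006
t: 2.02
eef_pos: [0.5249, -0.1962, 0.3226]
eef_rot: [[0.356, 0.935, 0.001], [0.935, -0.356, 0.002], [0.003, 0.0, -1.0]]
force: [-0.5, -0.5, 0.1]
finger_gap: 0.0004
w1 pad 1397 [ 0.5637 -0.0821  0.0955] mid [ 0.5635 -0.0824  0.0953]
w1 plate 12764 ((533.08349609375, -160.3656768798828), (249.5908966064453, 287.93280029296875), 67.53714752197266)
t 2.075 pos [ 0.5235 -0.1996  0.3223] yaw 68.89 F [-0.2 -1.2  0.5] gap 0.0002
delta mm (tool, present axes) [124.7  -9.  172.4]  dist 212.9  rotvec [-0.02 -0.01  0.29]
delta in final axes [124.7  -9.7 172.3]
```

View pics/w1.png

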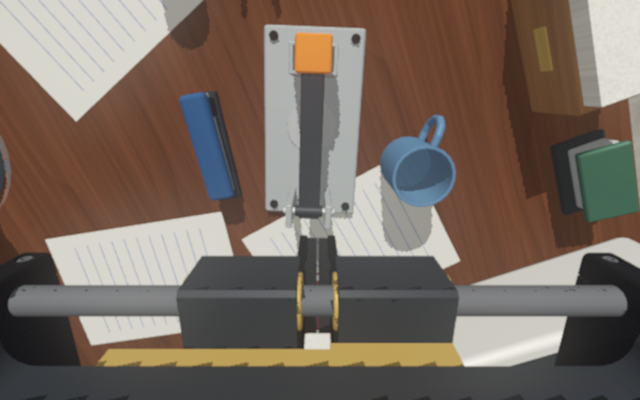

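The wrist view shows the stand from above: plate corners near (265,25), (365,28), (352,215), (267,211), pad centre (314,53), bar running to the hinge at (310,211), and the stapler and mug either side.

```bash
python3 - <<'E'
from h import *
crop('w1',250,10,400,230,3)
E
```

```text
(no output)
```

View pics/w1_c250_10.png

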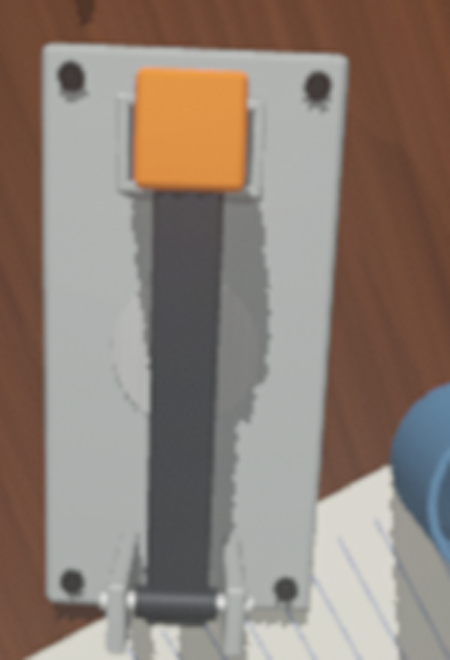

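```bash
cat >> h.py <<'E'
def ray(tag,px,zz):
    z=np.load(f'pics/{tag}.npz');K,T=pose(z);px=np.atleast_2d(px).astype(float)
    d=np.c_[(px[:,0]-K[0,2])/K[0,0],(px[:,1]-K[1,2])/K[1,1],np.ones(len(px))]@T[:3,:3].T
    return T[:3,3]+d*((zz-T[2,3])/d[:,2])[:,None]
E
python3 - <<'E'
from h import *
f=lambda a:np.array(a)/3.+[250,10]
C=ray('w1',f([(43,46),(348,55),(46,602),(308,612)]),.012)
S=ray('w1',f([(71,76),(318,87),(72,582),(286,590)]),.012)
Pd=ray('w1',f([(136,69),(247,70),(247,189),(136,189)]),.094)
B=ray('w1',f([(186,200),(179,580)]),.09)
for Q in(C,S):
    print(Q.mean(0).round(4),[np.linalg.norm(Q[a]-Q[b]).round(4) for a,b in((0,1),(2,3),(0,2),(1,3))])
    for a,b in((2,0),(3,1),(0,1),(2,3)):
        v=Q[b]-Q[a];print(np.degrees(np.arctan2(v[1],v[0])).round(2))
print('pad',Pd.mean(0),[np.linalg.norm(Pd[i]-Pd[i-1]).round(4) for i in range(4)])
v=B[0]-B[1];print('bar',np.degrees(np.arctan2(v[1],v[0])))
P,_=pts('w1')
for q in [(186,300),(186,400),(180,500),(190,130)]:
    u,w=f(q).round().astype(int);print(P[w,u].round(4))
E
```

```text
[ 0.5308 -0.1612  0.012 ] [np.float64(0.1282), np.float64(0.1291), np.float64(0.2477), np.float64(0.2495)]
66.88
67.07
-22.36
-23.17
[ 0.5309 -0.1618  0.012 ] [np.float64(0.1047), np.float64(0.1047), np.float64(0.2258), np.float64(0.2257)]
67.12
67.12
-23.16
-23.11
pad [ 0.56446903 -0.08283579  0.094     ] [np.float64(0.0394), np.float64(0.0388), np.float64(0.0391), np.float64(0.04)]
bar 67.79196496565677
[ 0.5415 -0.1368  0.0915]
[ 0.5282 -0.1714  0.0907]
[ 0.5113 -0.2085  0.0902]
[ 0.5637 -0.0824  0.0966]
```

```bash
python3 go.py .564 -.083 .13 67.1
```

```text
t 2.075 pos [ 0.5235 -0.1996  0.3223] yaw 68.89 F [-0.2 -1.2  0.5] gap 0.0002
delta mm (tool, present axes) [123.3  -4.1 192.4]  dist 228.5  rotvec [-0.02 -0.01  1.79]
delta in final axes [123.2  -8.1 192.3]
```

```bash
python3 -m inch '{"delta_rot":[[0,0,1.8],[0,0,0],[0,0,0],[0,0,0],[0,0,0],[0,0,0]],"delta_pos":[[0,0,0],[31,-2,48],[31,-2,48],[31,-2,48],[31,-2,48],[0,0,0]],"jaw":[1,1,1,1,1,1]}'; python3 go.py .564 -.083 .100 67.1
```

```text
t: 2.82
eef_pos: [0.5616, -0.0836, 0.1268]
eef_rot: [[0.393, 0.92, -0.008], [0.92, -0.393, 0.002], [-0.001, -0.008, -1.0]]
force: [-0.2, -0.2, 0.6]
finger_gap: 0.0006
t 2.825 pos [ 0.5616 -0.0836  0.1268] yaw 66.88 F [-0.2 -0.2  0.6] gap 0.0006
delta mm (tool, present axes) [ 1.6  2.2 26.8]  dist 26.9  rotvec [-0.45  0.08 -0.22]
delta in final axes [ 1.5  2.  26.8]
```

```bash
python3 -m inch '{"delta_rot":[[0,0,0],[0,0,0],[0,0,0]],"delta_pos":[[1,1,15],[0,0,15],[0,0,5]],"jaw":[1,1,1]}';python3 -m inch '{"delta_rot":[[0,0,0],[0,0,0]],"delta_pos":[[0,0,4],[0,0,3]],"jaw":[1,1]}'
```

```text
t: 3.2
eef_pos: [0.5651, -0.0854, 0.0949]
eef_rot: [[0.395, 0.918, -0.001], [0.918, -0.395, -0.001], [-0.001, -0.001, -1.0]]
force: [-1.7, -0.3, 1.0]
finger_gap: 0.0003
t: 3.45
eef_pos: [0.5658, -0.0847, 0.0889]
eef_rot: [[0.394, 0.919, 0.001], [0.919, -0.394, -0.001], [-0.001, 0.001, -1.0]]
force: [-1.8, -1.6, 2.1]
finger_gap: 0.0006
```

```bash
python3 -m inch '{"delta_rot":[[0,0,0],[0,0,0]],"delta_pos":[[0,0,3],[0,0,3]],"jaw":[1,1]}';python3 -m inch '{"delta_rot":[[0,0,0],[0,0,0]],"delta_pos":[[0,0,2],[0,0,0]],"jaw":[1,1]}'
```

```text
t: 3.7
eef_pos: [0.5659, -0.0844, 0.0828]
eef_rot: [[0.394, 0.919, 0.001], [0.919, -0.394, -0.001], [-0.0, 0.001, -1.0]]
force: [-2.0, -2.1, 3.5]
finger_gap: 0.0005
t: 3.95
eef_pos: [0.5659, -0.0845, 0.081]
eef_rot: [[0.394, 0.919, 0.0], [0.919, -0.394, -0.001], [-0.001, 0.001, -1.0]]
force: [-2.1, -2.5, 5.4]
finger_gap: 0.0005
```

```bash
python3 -m inch '{"delta_rot":[[0,0,0],[0,0,0]],"delta_pos":[[0,0,1.5],[0,0,0]],"jaw":[1,1]}'
```

```text
t: 4.2
eef_pos: [0.5659, -0.0846, 0.0799]
eef_rot: [[0.394, 0.919, 0.0], [0.919, -0.394, -0.001], [-0.001, 0.001, -1.0]]
force: [-2.8, -2.3, 7.9]
finger_gap: 0.0004
```

```bash
python3 -m inch '{"delta_rot":[[0,0,0],[0,0,0]],"delta_pos":[[0,0,1.5],[0,0,0]],"jaw":[1,1]}'
```

```text
t: 4.45
eef_pos: [0.566, -0.0846, 0.0787]
eef_rot: [[0.394, 0.919, 0.001], [0.919, -0.394, -0.001], [-0.001, 0.001, -1.0]]
force: [-3.0, -2.4, 10.6]
finger_gap: 0.0005
```

```bash
python3 -m inch '{"delta_rot":[[0,0,0],[0,0,0],[0,0,0],[0,0,0]],"delta_pos":[[0,0,-15],[10,0,-50],[20,0,-55],[20,0,-55]],"jaw":[1,1,1,1]}';python3 - <<'E'
from h import *
shot('scene','s2')
crop('s2',230,130,430,290,4)
E
```

```text
t: 4.95
eef_pos: [0.5852, -0.0366, 0.2545]
eef_rot: [[0.393, 0.92, 0.0], [0.92, -0.393, 0.001], [0.001, -0.0, -1.0]]
force: [1.5, 0.4, -0.2]
finger_gap: 0.0005
```

View pics/s2_c230_130.png

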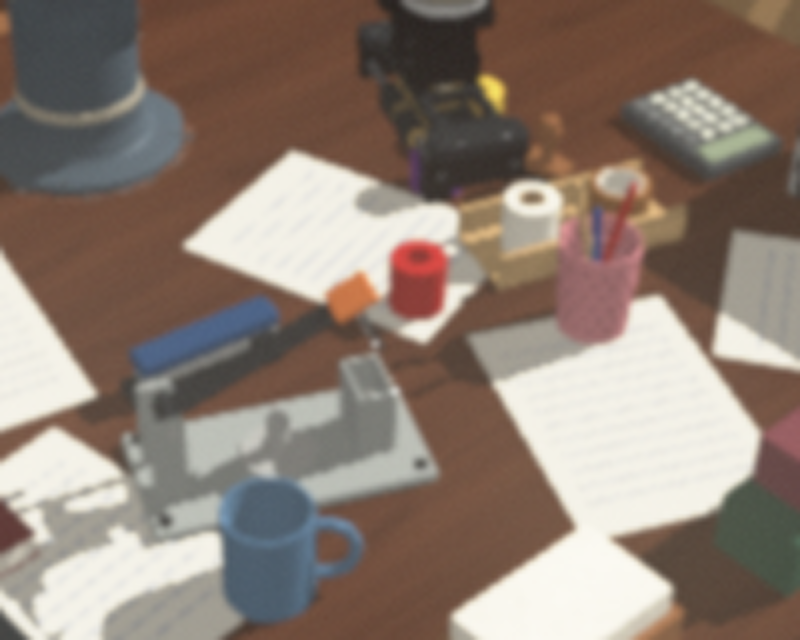

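The keeper is swinging open: the pad has risen to crop (350,297) and the catch box is empty. Next is the caddy.

```bash
python3 - <<'E'
from h import *
s=sensors.get_state();print(s['q'].round(1))
E
python3 go.py .445 .12 .30 67.1;python3 go.py .445 .12 .30 157.1
```

```text
[ 23.6  19.7 -31.7  96.   11.   66.5 -33.7]
t 5.0 pos [ 0.5902 -0.0322  0.263 ] yaw 67.1 F [2.4 3.1 5.8] gap 0.0005
delta mm (tool, present axes) [  84.  -192.5  -38.8]  dist 213.6  rotvec [ 0.74 -0.51 -0.01]
delta in final axes [  83.7 -193.   -37. ]
t 5.0 pos [ 0.5902 -0.0322  0.263 ] yaw 67.1 F [2.4 3.1 5.8] gap 0.0005
delta mm (tool, present axes) [  84.  -192.5  -38.8]  dist 213.6  rotvec [  0.98   0.18 -90.  ]
delta in final axes [193.   83.7 -37. ]
```

```bash
python3 go.py .52 .19 .28 67.1; python3 -m inch '{"delta_rot":[[0,0,0],[0,0,-10],[0,0,-10],[0,0,-10],[0,0,-10],[0,0,-10],[0,0,-10],[0,0,-10]],"delta_pos":[[0,0,-22],[0,0,0],[0,0,0],[0,0,0],[0,0,0],[0,0,0],[0,0,0],[0,0,0]],"jaw":[-1,-1,-1,-1,-1,-1,-1,-1]}'; python3 go.py .52 .19 .28 157.1
```

```text
t 5.0 pos [ 0.5902 -0.0322  0.263 ] yaw 67.1 F [2.4 3.1 5.8] gap 0.0005
delta mm (tool, present axes) [ 177.5 -151.   -17.4]  dist 233.7  rotvec [ 0.74 -0.51 -0.01]
delta in final axes [ 177.4 -151.2  -17. ]
t: 6.0
eef_pos: [0.5851, -0.0372, 0.2745]
eef_rot: [[-0.734, 0.679, 0.0], [0.679, 0.734, 0.001], [0.001, 0.001, -1.0]]
force: [0.6, 0.5, 0.2]
finger_gap: 0.0725
t 6.0 pos [ 0.5851 -0.0372  0.2745] yaw 137.21 F [0.6 0.5 0.2] gap 0.0725
delta mm (tool, present axes) [202.1 122.5  -5.3]  dist 236.4  rotvec [  0.05  -0.03 -19.89]
delta in final axes [148.4 183.9  -5.5]
```

```bash
python3 -m inch '{"delta_rot":[[0,0,0],[0,0,0],[0,0,0],[0,0,0],[0,0,-10],[0,0,-10],[0,0,0]],"delta_pos":[[50,30,-2],[50,30,-1],[50,30,-1],[52,32,-1],[0,0,0],[0,0,0],[0,0,0]],"jaw":[-1,-1,-1,-1,-1,-1,-1]}'; python3 - <<'E'
from h import *
shot('wrist','w3')
E
python3 fit.py w3; python3 go.py .45 .22 .2 157.1
```

```text
t: 6.88
eef_pos: [0.521, 0.1898, 0.2794]
eef_rot: [[-0.919, 0.394, -0.001], [0.394, 0.919, 0.001], [0.001, 0.001, -1.0]]
force: [-0.9, 0.6, 0.7]
finger_gap: 0.0866
w3 plate 7294 ((469.59716796875, -119.26773071289062), (249.34332275390625, 189.1954803466797), 57.5577278137207)
w3 roll 1691 [0.4542 0.2223 0.0658] (455.34564208984375, 221.65223693847656) 27.89547348022461
t 6.925 pos [0.5212 0.1894 0.2794] yaw 156.68 F [ 0.3 -0.   0.1] gap 0.0869
delta mm (tool, present axes) [77.4 -0.1 79.4]  dist 110.9  rotvec [ 0.03 -0.04 -0.42]
delta in final axes [77.5  0.5 79.4]
```

View pics/w3.png

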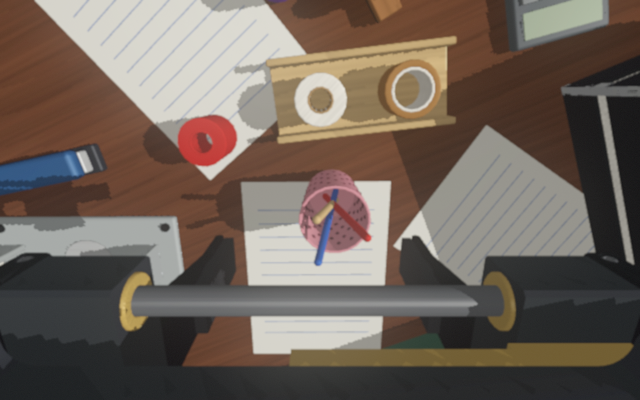

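The wrist view shows the white roll's top ring centred at (321,100), the tape at (412,89), caddy walls from (268,62) to (455,40) and (278,140) to (455,120), the pen cup at (335,212) and the red look-alike at (207,140).

```bash
python3 - <<'E'
from h import *
W=ray('w3',[(268,61),(456,39)],.038);v=W[1]-W[0];print(W,np.degrees(np.arctan2(v[1],v[0])))
W=ray('w3',[(279,141),(455,122)],.038);v=W[1]-W[0];print(W,np.degrees(np.arctan2(v[1],v[0])))
print(ray('w3',[(321,100),(320,99)],.065)); print('tape',ray('w3',(413,89),.056))
print('pens',ray('w3',[(318,262),(368,238)],.155),'red',ray('w3',(207,140),.057))
crop('w3',250,20,480,160,3)
E
```

```text
[[0.39543613 0.1843157  0.038     ]
 [0.45593685 0.38169008 0.038     ]] 72.95824556264736
[[0.48010754 0.15799907 0.038     ]
 [0.54096925 0.35561507 0.038     ]] 72.88223222218953
[[0.45599033 0.22193613 0.065     ]
 [0.45462683 0.2213585  0.065     ]]
tape [[0.48496735 0.31784913 0.056     ]]
pens [[0.58721061 0.16198041 0.155     ]
 [0.58275206 0.2138711  0.155     ]] red [[0.44545175 0.08694666 0.057     ]]
```

View pics/w3_c250_20.png

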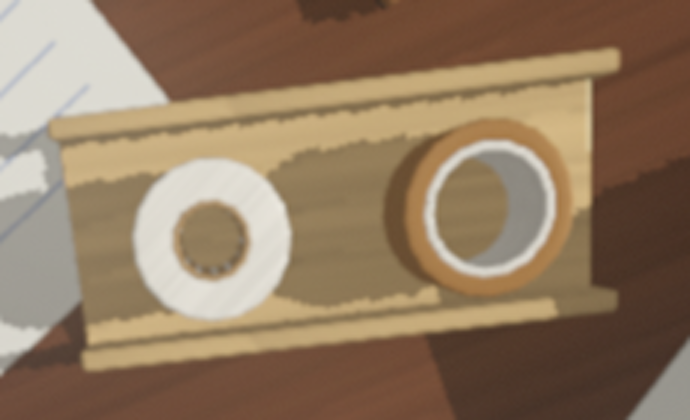

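```bash
python3 go.py .4555 .2215 .15 162.9
```

```text
t 6.925 pos [0.5212 0.1894 0.2794] yaw 156.68 F [ 0.3 -0.   0.1] gap 0.0869
delta mm (tool, present axes) [ 72.9   3.4 129.4]  dist 148.6  rotvec [ 0.03 -0.04 -6.22]
delta in final axes [ 72.2  11.3 129.4]
```

```bash
python3 -m inch '{"delta_rot":[[0,0,-6.2],[0,0,0],[0,0,0],[0,0,0],[0,0,0],[0,0,0]],"delta_pos":[[0,0,0],[36,6,20],[36,5,40],[0,0,40],[0,0,30],[0,0,0]],"jaw":[-1,-1,-1,-1,-1,-1]}'; python3 go.py .4555 .2215 .028 162.9
```

```text
t: 7.68
eef_pos: [0.4545, 0.2197, 0.1479]
eef_rot: [[-0.956, 0.294, -0.004], [0.294, 0.956, -0.002], [0.003, -0.003, -1.0]]
force: [0.2, -0.8, 0.1]
finger_gap: 0.0865
t 7.675 pos [0.4545 0.2197 0.1479] yaw 162.92 F [ 0.2 -0.8  0.1] gap 0.0865
delta mm (tool, present axes) [ -0.9   2.3 119.9]  dist 119.9  rotvec [-0.16 -0.2   0.02]
delta in final axes [ -0.5   2.  119.9]
```

```bash
python3 -m inch '{"delta_rot":[[0,0,0],[0,0,0],[0,0,0]],"delta_pos":[[0,1,25],[0,0,25],[0,0,0]],"jaw":[-1,-1,-1]}'; python3 go.py .4555 .2215 .028 162.9; python3 - <<'E'
from h import *
shot('wrist','w4');shot('side','d4')
crop('d4',250,140,410,320,3)
E
```

```text
t: 8.05
eef_pos: [0.456, 0.2214, 0.0996]
eef_rot: [[-0.956, 0.293, -0.001], [0.293, 0.956, -0.0], [0.001, -0.001, -1.0]]
force: [0.1, 0.4, 0.9]
finger_gap: 0.0872
t 8.05 pos [0.456  0.2214 0.0996] yaw 162.94 F [0.1 0.4 0.9] gap 0.0872
delta mm (tool, present axes) [ 0.4  0.  71.6]  dist 71.6  rotvec [-0.04 -0.05  0.04]
delta in final axes [ 0.5 -0.  71.6]
```

View pics/w4.png

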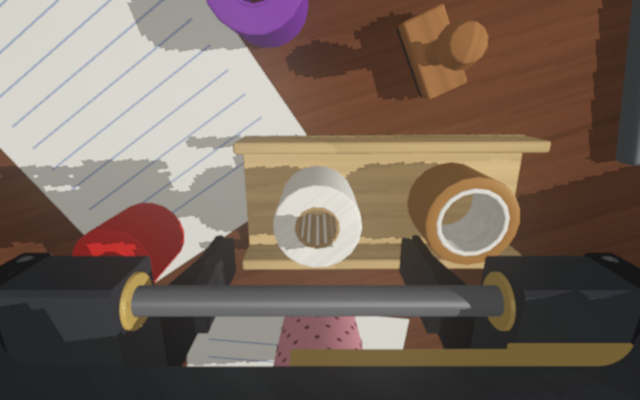

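View pics/d4_c250_140.png

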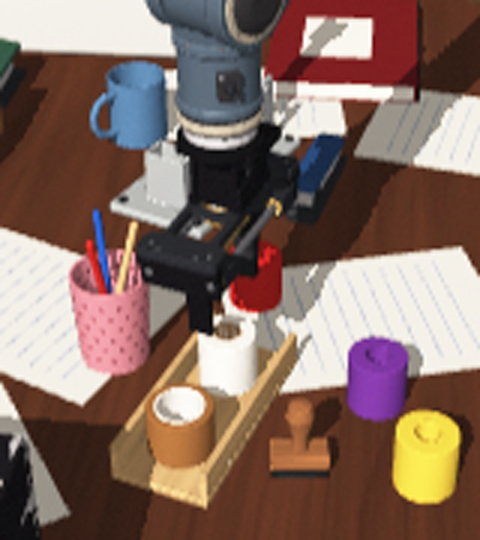

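The roll's top ring at (318,224) sits symmetrically between the fingers, with the tape at (473,222) to the right and the red roll at the left.

```bash
python3 - <<'E'
from h import *
c=ray('w4',[(318,226)],.065)[0];print(c, ray('w4',[(274,222),(362,222)],.065))
E
python3 -m inch '{"delta_rot":[[0,0,0],[0,0,0],[0,0,0]],"delta_pos":[[0,0,35],[0,0,36],[0,0,0]],"jaw":[-1,-1,-1]}';  python3 -m inch '{"delta_rot":[[0,0,0],[0,0,0],[0,0,0],[0,0,0],[0,0,0],[0,0,0]],"delta_pos":[[0,0,0],[0,0,0],[0,0,0],[0,0,0],[0,0,0],[0,0,0]],"jaw":[1,1,1,1,1,1]}' 20
```

```text
[0.45471353 0.22201356 0.065     ] [[0.4441265  0.19660099 0.065     ]
 [0.46017073 0.24898506 0.065     ]]
t: 8.52
eef_pos: [0.4556, 0.2212, 0.0282]
eef_rot: [[-0.956, 0.292, -0.002], [0.292, 0.956, -0.001], [0.002, -0.002, -1.0]]
force: [-1.0, 0.7, 0.7]
finger_gap: 0.0872
t: 9.28
eef_pos: [0.4564, 0.2216, 0.029]
eef_rot: [[-0.956, 0.292, 0.001], [0.292, 0.956, -0.0], [-0.001, -0.0, -1.0]]
force: [-0.6, -2.1, 5.6]
finger_gap: 0.0549
```

```bash
python3 -m inch '{"delta_rot":[[0,0,0],[0,0,0],[0,0,0],[0,0,0],[0,0,0]],"delta_pos":[[0,0,-15],[0,0,-30],[0,0,-50],[0,0,-50],[0,0,-25]],"jaw":[1,1,1,1,1]}' 25; python3 - <<'E'
from h import *
shot('wrist','w5');shot('side','d5');shot('scene','s5')
crop('d5',250,100,410,320,2)
E
python3 go.py .531 -.1615 .2 157.1
```

```text
t: 9.9
eef_pos: [0.4566, 0.2226, 0.2017]
eef_rot: [[-0.957, 0.291, 0.004], [0.291, 0.957, 0.002], [-0.003, 0.003, -1.0]]
force: [-0.0, -0.5, -1.7]
finger_gap: 0.0549
t 10.05 pos [0.4565 0.2219 0.1997] yaw 163.01 F [ 0.5 -0.2 -1.2] gap 0.0544
delta mm (tool, present axes) [-1.833e+02 -3.449e+02 -3.000e-01]  dist 390.6  rotvec [0.08 0.14 5.91]
delta in final axes [-2.178e+02 -3.242e+02 -3.000e-01]
```

View pics/w5.png

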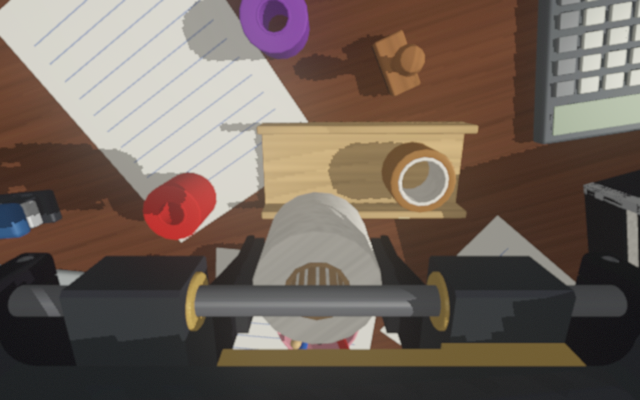

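View pics/d5_c250_100.png

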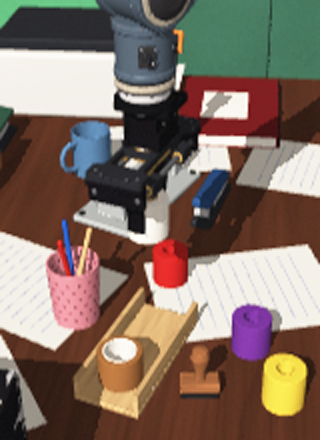

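The roll is held and lifted, and the caddy shows only the tape. The keeper is upright, with the orange pad behind the wrist at d5 crop (178,40).

```bash
python3 -m inch '{"delta_rot":[[0,0,10.6],[0,0,10.6],[0,0,10.6],[0,0,10.6],[0,0,10.6],[0,0,10.6],[0,0,10.6],[0,0,10.6]],"delta_pos":[[0,0,0],[0,0,0],[0,0,0],[0,0,0],[0,0,0],[0,0,0],[0,0,0],[0,0,0]],"jaw":[1,1,1,1,1,1,1,1]}'; python3 -m inch '{"delta_rot":[[0,0,10.6]],"delta_pos":[[0,0,0]],"jaw":[1]}'; python3 go.py .545 -.128 .2 67.1
```

```text
t: 11.05
eef_pos: [0.4549, 0.221, 0.1967]
eef_rot: [[0.21, 0.978, -0.003], [0.978, -0.21, -0.001], [-0.002, -0.003, -1.0]]
force: [0.6, -0.5, -1.0]
finger_gap: 0.0553
t: 11.18
eef_pos: [0.4549, 0.221, 0.1967]
eef_rot: [[0.386, 0.922, -0.003], [0.922, -0.386, -0.001], [-0.003, -0.003, -1.0]]
force: [1.0, -0.2, -0.4]
finger_gap: 0.0543
t 11.175 pos [0.4549 0.221  0.1967] yaw 67.29 F [ 1.  -0.2 -0.4] gap 0.0543
delta mm (tool, present axes) [-287.2  217.8   -3.1]  dist 360.4  rotvec [-0.15  0.15  0.19]
delta in final axes [-286.4  218.8   -3.3]
```

```bash
python3 go.py .516 -.197 .3 67.1;  python3 -m inch '{"delta_rot":[[0,0,0],[0,0,0],[0,0,0],[0,0,0],[0,0,0],[0,0,0],[0,0,0]],"delta_pos":[[-48,29,-21],[-48,31,-21],[-48,31,-21],[-48,31,-20],[-48,31,-20],[-48,31,0],[-48,31,0]],"jaw":[1,1,1,1,1,1,1]}'; python3 go.py .516 -.197 .3 67.1
```

```text
t 11.175 pos [0.4549 0.221  0.1967] yaw 67.29 F [ 1.  -0.2 -0.4] gap 0.0543
delta mm (tool, present axes) [-362.3  217.4 -102.9]  dist 434.9  rotvec [-0.15  0.15  0.19]
delta in final axes [-361.3  218.9 -103.3]
t: 12.05
eef_pos: [0.5264, -0.1726, 0.2999]
eef_rot: [[0.381, 0.925, -0.003], [0.925, -0.381, 0.001], [-0.0, -0.003, -1.0]]
force: [1.2, 1.2, -1.3]
finger_gap: 0.0544
t 12.05 pos [ 0.5264 -0.1726  0.2999] yaw 67.63 F [ 1.2  1.2 -1.3] gap 0.0544
delta mm (tool, present axes) [-26.5  -0.3  -0. ]  dist 26.5  rotvec [-0.15  0.02  0.53]
delta in final axes [-26.5  -0.   -0.1]
```

```bash
python3 -m inch '{"delta_rot":[[0,0,0.5],[0,0,0],[0,0,0]],"delta_pos":[[-12,0,0],[0,0,0],[0,0,0]],"jaw":[1,1,1]}'; python3 - <<'E'
from h import *
shot('wrist','w6');shot('scene','s6');crop('s6',230,130,430,290,4)
E
python3 go.py .531 -.1615 .2 67.1
```

```text
t: 12.42
eef_pos: [0.5224, -0.1797, 0.301]
eef_rot: [[0.386, 0.923, -0.001], [0.923, -0.386, 0.001], [0.001, -0.001, -1.0]]
force: [0.9, 0.8, -1.7]
finger_gap: 0.0546
t 12.525 pos [ 0.5226 -0.1799  0.3015] yaw 67.32 F [-0.3  0.7 -0.7] gap 0.0549
delta mm (tool, present axes) [ 20.2   0.7 101.5]  dist 103.5  rotvec [-0.01 -0.02  0.22]
delta in final axes [ 20.2   0.6 101.5]
```

View pics/w6.png

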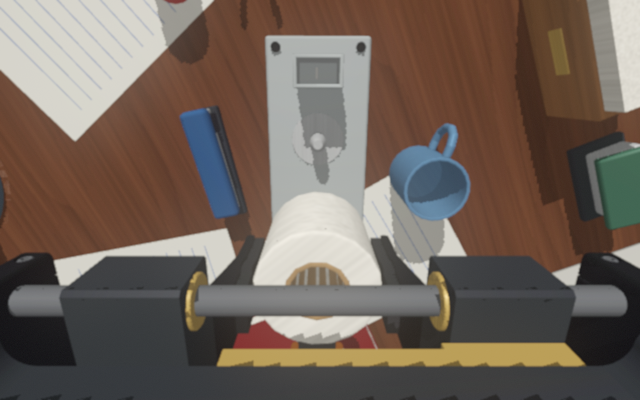

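View pics/s6_c230_130.png

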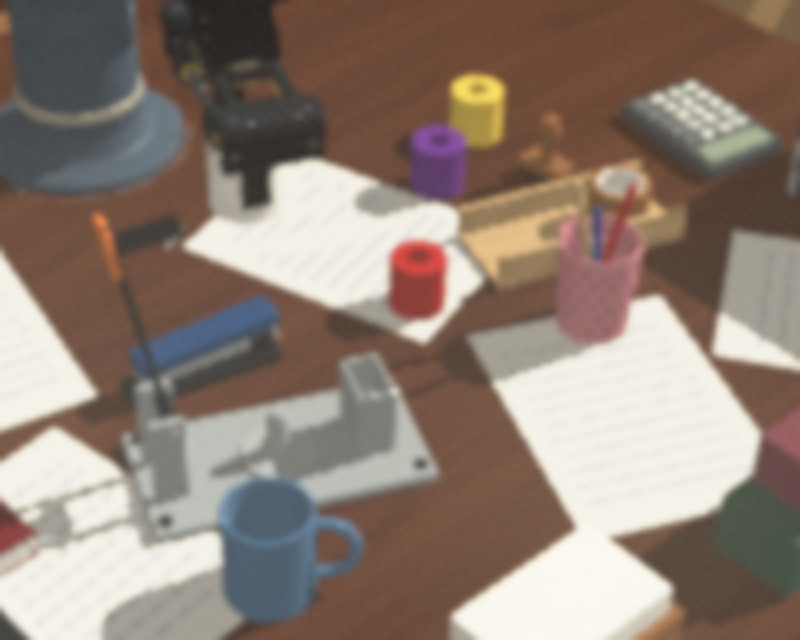

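The wrist view shows the bare spindle tip at about (318,141) with the catch box at (318,72). The scene view confirms the bar is upright, with its tongue pointing toward the spindle side at height.

```bash
python3 - <<'E'
from h import *
crop('w6',260,25,380,215,4)
E
```

```text
(no output)
```

View pics/w6_c260_25.png

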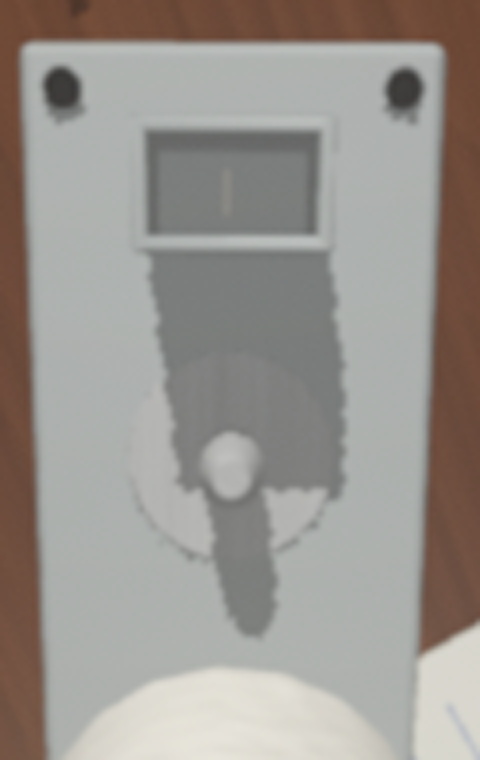

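```bash
python3 - <<'E'
from h import *
f=lambda a:np.array(a)/4.+[260,25]
print('tip',ray('w6',f([(234,480)]),.060))
print('seat',ray('w6',f([(236,456)]),.015), [np.linalg.norm(np.subtract(*ray('w6',f(q),.015))) for q in([(129,456),(343,456)],[(236,352),(236,560)])])
S=ray('w6',f([(62,87),(404,88)]),.012);m=S.mean(0);v=S[1]-S[0];print('yaw',np.degrees(np.arctan2(v[1],v[0])),np.linalg.norm(v))
a=np.radians(np.degrees(np.arctan2(v[1],v[0]))+90);print('spindle from screws',m-.1129*np.array([np.cos(a),np.sin(a),0]))
# box outer
B=ray('w6',f([(133,117),(332,117),(332,248),(133,248)]),.078);print('box',B.mean(0), 'spindle',B.mean(0)[:2]-.081*np.array([.389,.921]))
P,im=pts('w6');print(P[int(25+480/4),int(260+234/4)])
# roll held: top ring
E
```

```text
tip [[ 0.53155947 -0.16165905  0.06      ]]
seat [[ 0.53267474 -0.16106786  0.015     ]] [np.float64(0.0701623829384543), np.float64(0.06788533383880783)]
yaw -22.848726048451027 0.1044936476217219
spindle from screws [ 0.53089114 -0.16171649  0.012     ]
box [ 0.56256052 -0.08607114  0.078     ] spindle [ 0.53105152 -0.16067214]
[ 0.53103674 -0.16136949  0.0604279 ]
```

```bash
python3 - <<'E'
from h import *
z=np.load('pics/w6.npz');R=z['R'];p=z['p']
for dx in(-2,0,2):
  for h in(34,38):
    a=np.linspace(0,2*np.pi,73)
    for r,n in((28,'out'),(12,'hole')):
        X=np.c_[dx+r*np.cos(a),r*np.sin(a),-h*np.ones(73)]/1000
        q=proj('w6',X@R.T+p);print(dx,h,n,'u',q[:,0].min().round(1),q[:,0].max().round(1),'v',q[:,1].min().round(1),q[:,1].max().round(1))
im=cv2.imread('pics/w6.png')[180:360,230:410];cv2.imwrite('pics/w6r.png',cv2.resize(im,None,fx=4,fy=4,interpolation=cv2.INTER_CUBIC)[:600])
im=cv2.resize(im,None,fx=3.3,fy=3.3,interpolation=cv2.INTER_CUBIC);cv2.imwrite('pics/w6r.png',im)
E
```

```text
-2 34 out u 252.7 381.4 v 233.4 345.7
-2 34 hole u 289.5 344.6 v 268.1 316.1
-2 38 out u 251.0 383.2 v 237.4 352.1
-2 38 hole u 288.8 345.4 v 273.0 321.9
0 34 out u 252.4 381.7 v 228.9 342.1
0 34 hole u 289.4 344.7 v 263.9 312.3
0 38 out u 250.7 383.4 v 232.8 348.4
0 38 hole u 288.7 345.5 v 268.7 318.0
2 34 out u 252.2 382.0 v 224.4 338.5
2 34 hole u 289.3 344.9 v 259.7 308.4
2 38 out u 250.4 383.7 v 228.2 344.7
2 38 hole u 288.6 345.6 v 264.3 314.1
```

View pics/w6r.png

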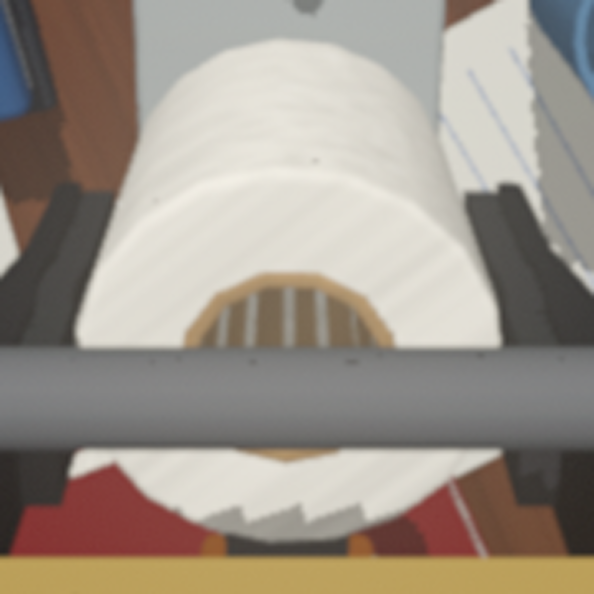

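```bash
python3 -m inch '{"delta_rot":[[0,0,0.2],[0,0,0],[0,0,0],[0,0,0],[0,0,0],[0,0,0]],"delta_pos":[[10,0.5,0],[11,0,50],[0,0,50],[0,0,50],[0,0,45],[0,0,0]],"jaw":[1,1,1,1,1,1]}'; python3 -m inch '{"delta_rot":[[0,0,0]],"delta_pos":[[0,0,0]],"jaw":[1]}'; python3 go.py .5314 -.1615 .036 67.1
```

```text
t: 13.28
eef_pos: [0.5288, -0.1611, 0.1038]
eef_rot: [[0.39, 0.921, -0.007], [0.921, -0.39, 0.003], [-0.0, -0.007, -1.0]]
force: [0.7, -0.4, -1.2]
finger_gap: 0.0545
t: 13.4
eef_pos: [0.5328, -0.1624, 0.1083]
eef_rot: [[0.391, 0.92, 0.003], [0.92, -0.391, -0.0], [0.001, 0.003, -1.0]]
force: [0.7, -0.3, -0.1]
finger_gap: 0.0545
t 13.4 pos [ 0.5328 -0.1624  0.1083] yaw 66.97 F [ 0.7 -0.3 -0.1] gap 0.0545
delta mm (tool, present axes) [ 0.2 -1.9 72.3]  dist 72.3  rotvec [ 0.17 -0.05 -0.13]
delta in final axes [ 0.2 -1.6 72.3]
```

```bash
python3 -m inch '{"delta_rot":[[0,0,0],[0,0,0]],"delta_pos":[[0,-0.5,0],[0,0,0]],"jaw":[1,1]}'; python3 go.py .5314 -.1615 .036 67.1; python3 - <<'E'
from h import *
shot('scene','s7');shot('side','d7');crop('s7',230,130,430,290,4);crop('d7',270,110,390,230,5)
E
python3 go.py .5314 -.1615 .036 67.1
```

```text
t: 13.65
eef_pos: [0.5316, -0.1629, 0.1082]
eef_rot: [[0.392, 0.92, 0.003], [0.92, -0.392, -0.001], [0.0, 0.003, -1.0]]
force: [-0.7, 1.2, -0.5]
finger_gap: 0.055
t 13.65 pos [ 0.5316 -0.1629  0.1082] yaw 66.92 F [-0.7  1.2 -0.5] gap 0.055
delta mm (tool, present axes) [ 1.2 -1.  72.2]  dist 72.2  rotvec [ 0.18 -0.01 -0.18]
delta in final axes [ 1.2 -0.8 72.2]
t 13.75 pos [ 0.5311 -0.1629  0.1075] yaw 66.92 F [-0.5 -0.3 -1.5] gap 0.0548
delta mm (tool, present axes) [ 1.4 -0.4 71.5]  dist 71.6  rotvec [ 0.1   0.   -0.18]
delta in final axes [ 1.4 -0.3 71.5]
```

View pics/s7_c230_130.png

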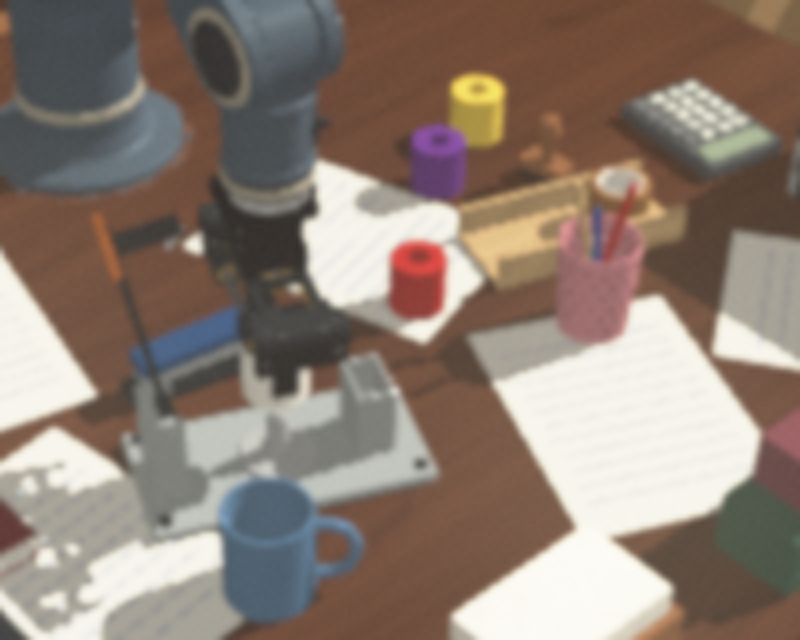

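View pics/d7_c270_110.png

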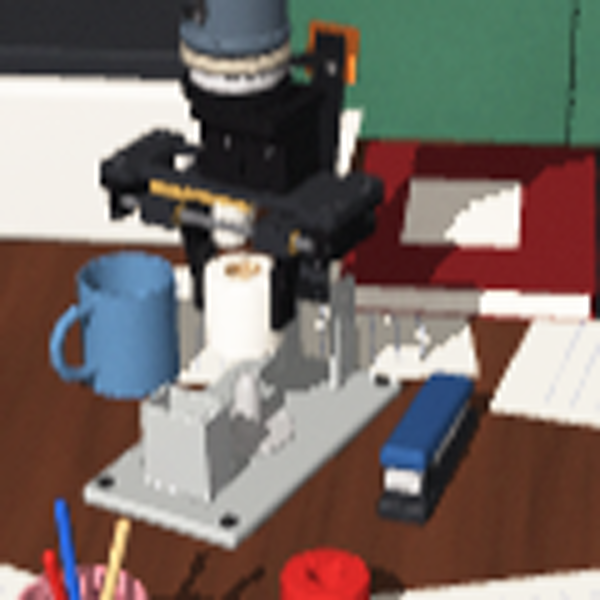

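The roll hangs above the spindle, with the gripper clear of the bar and mug. I'm lowering it now.

```bash
python3 -m inch '{"delta_rot":[[0,0,0],[0,0,0],[0,0,0],[0,0,0]],"delta_pos":[[1,-0.5,12],[0,0,12],[0,0,10],[0,0,0]],"jaw":[1,1,1,1]}'; python3 go.py .5314 -.1615 .036 67.1
```

```text
t: 14.25
eef_pos: [0.5297, -0.1613, 0.0712]
eef_rot: [[0.392, 0.92, -0.003], [0.92, -0.392, 0.001], [-0.0, -0.003, -1.0]]
force: [-0.1, 0.2, -0.8]
finger_gap: 0.0547
t 14.25 pos [ 0.5297 -0.1613  0.0712] yaw 66.94 F [-0.1  0.2 -0.8] gap 0.0547
delta mm (tool, present axes) [ 0.5  1.7 35.1]  dist 35.2  rotvec [-0.15  0.02 -0.16]
delta in final axes [ 0.5  1.6 35.2]
```

```bash
python3 -m inch '{"delta_rot":[[0,0,0],[0,0,0],[0,0,0],[0,0,0]],"delta_pos":[[0.5,0.5,5],[0,0,5],[0,0,5],[0,0,0]],"jaw":[1,1,1,1]}'; python3 -m inch '{"delta_rot":[[0,0,0],[0,0,0],[0,0,0],[0,0,0]],"delta_pos":[[0,0,5],[0,0,5],[0,0,4],[0,0,0]],"jaw":[1,1,1,1]}';python3 go.py .5314 -.1615 .036 67.1
```

```text
t: 14.75
eef_pos: [0.5309, -0.1613, 0.0571]
eef_rot: [[0.392, 0.92, -0.001], [0.92, -0.392, 0.0], [-0.0, -0.001, -1.0]]
force: [0.1, -0.1, -1.4]
finger_gap: 0.0549
t: 15.25
eef_pos: [0.5309, -0.1612, 0.0431]
eef_rot: [[0.392, 0.92, -0.001], [0.92, -0.392, 0.0], [-0.0, -0.001, -1.0]]
force: [0.5, 0.3, 0.5]
finger_gap: 0.055
t 15.25 pos [ 0.5309 -0.1612  0.0431] yaw 66.93 F [0.5 0.3 0.5] gap 0.055
delta mm (tool, present axes) [-0.1  0.5  7.1]  dist 7.1  rotvec [-0.05  0.01 -0.17]
delta in final axes [-0.1  0.5  7.1]
```

```bash
python3 -m inch '{"delta_rot":[[0,0,0],[0,0,0],[0,0,0]],"delta_pos":[[0,0,3],[0,0,2.5],[0,0,0]],"jaw":[1,1,1]}'; python3 -m inch '{"delta_rot":[[0,0,0],[0,0,0]],"delta_pos":[[0,0,2],[0,0,0]],"jaw":[1,1]}';python3 -m inch '{"delta_rot":[[0,0,0],[0,0,0]],"delta_pos":[[0,0,1.5],[0,0,0]],"jaw":[1,1]}'
```

```text
t: 15.62
eef_pos: [0.5311, -0.1613, 0.0379]
eef_rot: [[0.392, 0.92, -0.0], [0.92, -0.392, 0.0], [-0.0, -0.0, -1.0]]
force: [0.4, 0.2, -1.3]
finger_gap: 0.0548
t: 15.88
eef_pos: [0.5314, -0.1614, 0.0361]
eef_rot: [[0.392, 0.92, 0.0], [0.92, -0.392, -0.0], [0.0, 0.0, -1.0]]
force: [0.2, 0.4, -0.5]
finger_gap: 0.0548
t: 16.12
eef_pos: [0.5314, -0.1613, 0.036]
eef_rot: [[0.392, 0.92, 0.0], [0.92, -0.392, -0.001], [-0.001, 0.0, -1.0]]
force: [-3.0, 1.2, 11.2]
finger_gap: 0.0548
```

The roll is seated: the TCP stopped at 36.0 mm and the force rose to 11 N. Releasing.

```bash
python3 -m inch '{"delta_rot":[[0,0,0],[0,0,0],[0,0,0],[0,0,0],[0,0,0]],"delta_pos":[[0,0,-1],[0,0,0],[0,0,0],[0,0,0],[0,0,0]],"jaw":[1,-1,-1,-1,-1]}'; python3 -m inch '{"delta_rot":[[0,0,0],[0,0,0],[0,0,0],[0,0,0],[0,0,0],[0,0,0],[0,0,0]],"delta_pos":[[0,0,-20],[0,0,-40],[0,0,-55],[0,0,-60],[0,0,-60],[0,0,-60],[0,0,0]],"jaw":[-1,-1,-1,-1,-1,-1,-1]}'; python3 - <<'E'
from h import *
shot('wrist','w8');shot('side','d8');crop('d8',270,110,390,230,5)
shot('scene','s8');crop('s8',230,130,430,290,4)
E
```

```text
t: 16.75
eef_pos: [0.5312, -0.1613, 0.0354]
eef_rot: [[0.392, 0.92, -0.0], [0.92, -0.392, 0.0], [-0.0, -0.0, -1.0]]
force: [-0.2, -0.4, -0.2]
finger_gap: 0.0841
t: 17.62
eef_pos: [0.5338, -0.1614, 0.3362]
eef_rot: [[0.392, 0.92, 0.011], [0.92, -0.392, -0.003], [0.001, 0.011, -1.0]]
force: [0.3, -0.1, -1.5]
finger_gap: 0.0872
```

View pics/d8_c270_110.png

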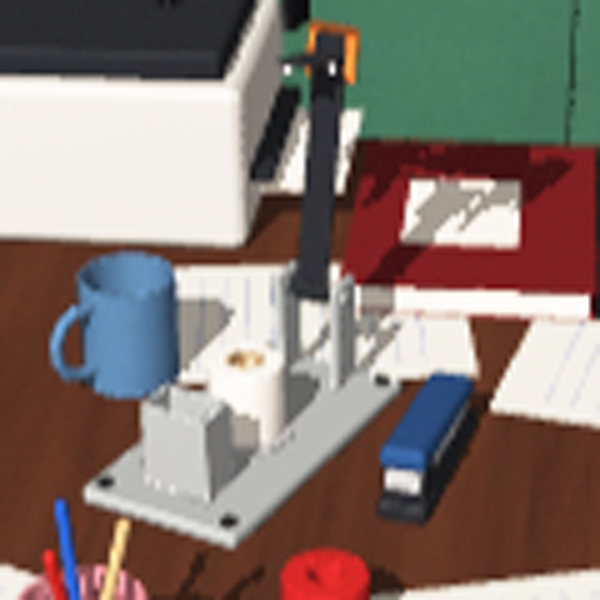

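View pics/s8_c230_130.png

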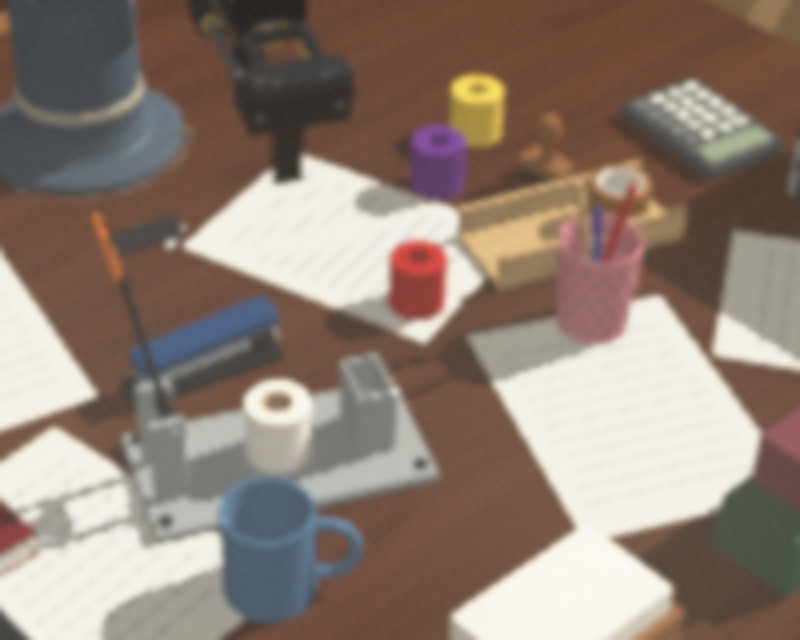

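View pics/w8.png

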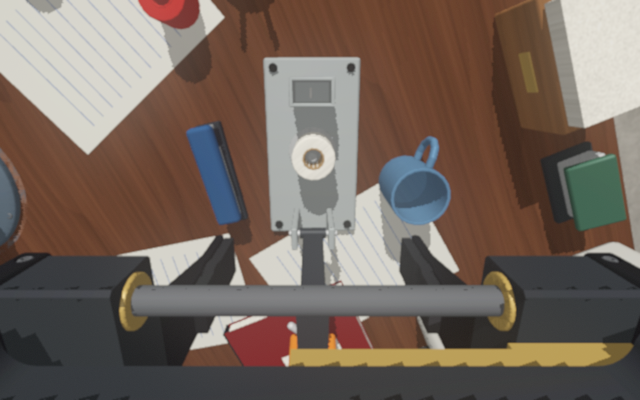

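The roll stands on the seat around the spindle, released (w8 ring centre (314,157), concentric with the spindle). The bar is upright at w8 (315,270). Next I check the seated height and plan the closing arc.

```bash
python3 - <<'E'
from h import *
P,im=pts('w8');w=np.hypot(P[...,0]-.5314,P[...,1]+.1615)<.045
w&=(P[...,2]>.06)&(P[...,2]<.085);print('roll top',np.nanmedian(P[w],0),w.sum())
th=np.radians(np.r_[100.3,np.linspace(95,0,16)])
y=-95+180*np.cos(th)-7*np.sin(th)-10; z=87+180*np.sin(th)+7*np.cos(th)
for a,b in zip(y,z):print(round(a,1),round(b,1))
print(np.c_[np.diff(y),-np.diff(z)].round(1))
E
python3 go.py .463 -.3227 .35 67.1
```

```text
roll top [ 0.53246249 -0.15944907  0.07270214] 1342
-144.1 262.8
-127.7 265.7
-107.8 267.1
-87.9 266.3
-68.2 263.3
-49.0 258.2
-30.5 251.0
-12.8 241.8
3.7 230.7
18.9 217.8
32.5 203.3
44.5 187.5
54.7 170.3
62.9 152.2
69.1 133.3
73.1 113.8
75.0 94.0
[[16.4 -2.9]
 [19.9 -1.4]
 [19.9  0.8]
 [19.7  3. ]
 [19.2  5.1]
 [18.5  7.2]
 [17.6  9.2]
 [16.5 11.1]
 [15.2 12.9]
 [13.7 14.5]
 [12.  15.9]
 [10.2 17.1]
 [ 8.2 18.1]
 [ 6.2 18.9]
 [ 4.  19.5]
 [ 1.9 19.8]]
t 17.775 pos [ 0.5305 -0.1613  0.3294] yaw 66.92 F [ 0.2 -0.9 -0.3] gap 0.0869
delta mm (tool, present axes) [-175.     1.2  -20.5]  dist 176.2  rotvec [-0.11  0.03 -0.18]
delta in final axes [-175.     0.7  -20.6]
```

```bash
python3 -m inch '{"delta_rot":[[0,0,0],[0,0,0],[0,0,0],[0,0,0],[0,0,0],[0,0,0]],"delta_pos":[[0,1,-20],[-45,0,0],[-45,0,0],[-45,0,0],[-40,0,0],[0,0,0]],"jaw":[1,1,1,1,1,1]}' 30; python3 - <<'E'
from h import *
shot('side','d9');shot('scene','s9');crop('s9',200,80,360,260,3);crop('d9',260,60,400,220,4)
E
python3 go.py .463 -.3227 .255 67.1
```

```text
t: 18.52
eef_pos: [0.4606, -0.3263, 0.3479]
eef_rot: [[0.399, 0.917, -0.005], [0.917, -0.399, 0.001], [-0.001, -0.005, -1.0]]
force: [-0.7, 1.0, 0.2]
finger_gap: 0.0349
t 18.625 pos [ 0.4631 -0.3221  0.3487] yaw 66.91 F [0.  0.2 0.3] gap 0.0271
delta mm (tool, present axes) [-0.7  0.4 93.7]  dist 93.7  rotvec [-0.19 -0.08 -0.19]
delta in final axes [-0.6  0.1 93.7]
```

View pics/s9_c200_80.png

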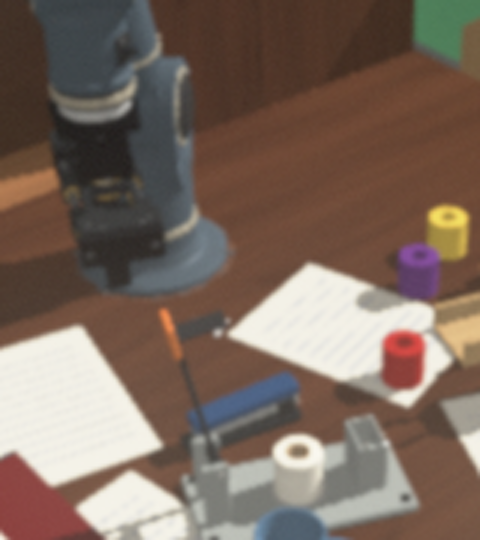

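View pics/d9_c260_60.png

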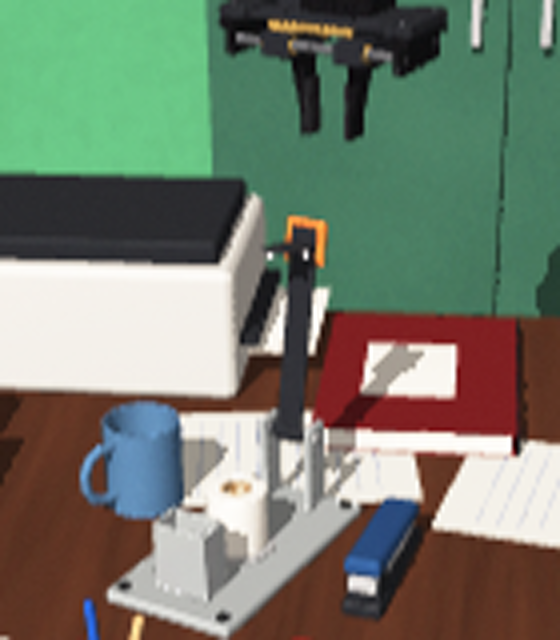

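The gripper is behind the upright bar (s9 crop: orange pad at (170,333)). I'm confirming where the open pad stands while lowering.

```bash
python3 - <<'E'
from h import *
a=np.radians(67.1);Y=np.array([np.cos(a),np.sin(a)])
for t in('s9','d9'):
    P,im=pts(t);h=cv2.cvtColor(im,cv2.COLOR_RGB2HSV).astype(int)
    o=(h[...,0]>3)&(h[...,0]<18)&(h[...,1]>150)&(h[...,2]>120)&(P[...,2]>.2)&(P[...,2]<.32)&(np.hypot(P[...,0]-.48,P[...,1]+.29)<.08)
    Q=P[o];q=(Q[:,:2]-[.5314,-.1615]);print(t,o.sum(),'y',np.percentile(q@Y,[5,50,95]).round(4),'x',np.percentile(q@[Y[1],-Y[0]],[5,50,95]).round(4),'z',np.percentile(Q[:,2],[5,50,95]).round(4))
E
python3 -m inch '{"delta_rot":[[0,0,0],[0,0,0],[0,0,0],[0,0,0]],"delta_pos":[[0,0,40],[0,0,35],[0,0,18],[0,0,0]],"jaw":[1,1,1,1]}';python3 go.py .463 -.3227 .255 67.1
```

```text
s9 32 y [-0.1379 -0.1337 -0.1299] x [-0.0179  0.008   0.0179] z [0.2618 0.283  0.2856]
d9 47 y [-0.1324 -0.1275 -0.1198] x [-0.0215 -0.0133  0.0152] z [0.2513 0.2733 0.2838]
t: 19.12
eef_pos: [0.4635, -0.3214, 0.2564]
eef_rot: [[0.39, 0.921, -0.002], [0.921, -0.39, 0.002], [0.001, -0.003, -1.0]]
force: [0.8, -0.1, 0.5]
finger_gap: 0.0006
t 19.125 pos [ 0.4635 -0.3214  0.2564] yaw 67.03 F [ 0.8 -0.1  0.5] gap 0.0006
delta mm (tool, present axes) [-1.4  0.   1.4]  dist 1.9  rotvec [-0.15 -0.05 -0.07]
delta in final axes [-1.3  0.   1.4]
```

```bash
python3 -m inch '{"delta_rot":[[0,0,0],[0,0,0],[0,0,0],[0,0,0],[0,0,0],[0,0,0],[0,0,0],[0,0,0]],"delta_pos":[[30,0,-6],[16,0,-3],[20,0,-1],[20,0,1],[20,0,3],[19,0,5],[18.5,0,7],[17.5,0,9]],"jaw":[1,1,1,1,1,1,1,1]}'; python3 go.py .535 -.153 .242 67.1
```

```text
t: 20.12
eef_pos: [0.5277, -0.1743, 0.2439]
eef_rot: [[0.392, 0.92, 0.002], [0.92, -0.392, -0.002], [-0.0, 0.003, -1.0]]
force: [0.1, -0.0, 0.1]
finger_gap: 0.0009
t 20.125 pos [ 0.5277 -0.1743  0.2439] yaw 66.94 F [ 0.1 -0.   0.1] gap 0.0009
delta mm (tool, present axes) [22.4 -1.6  1.9]  dist 22.6  rotvec [ 0.16  0.03 -0.16]
delta in final axes [22.4 -1.6  1.9]
```

```bash
python3 - <<'E'
from h import *
shot('side','d10');crop('d10',240,60,400,220,4)
E
```

```text
(no output)
```

View pics/d10_c240_60.png

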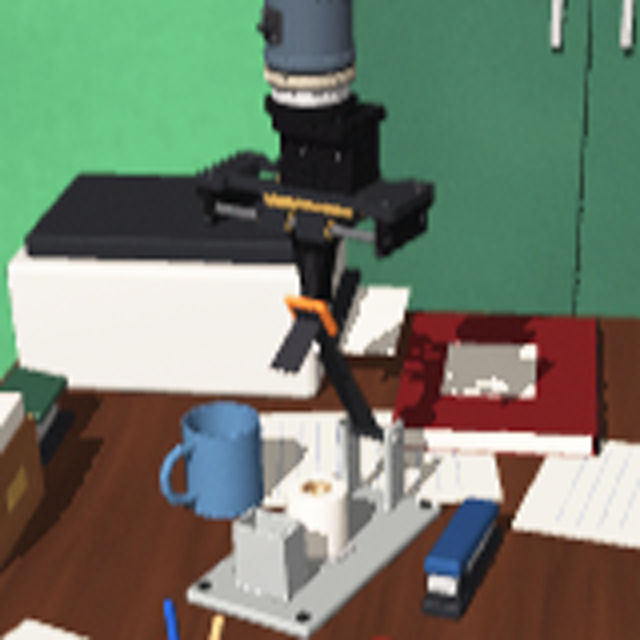

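The bar is following, with the fingers on the orange pad at crop (315,310). I'm continuing in one go.

```bash
python3 -m inch '{"delta_rot":[[0,0,0],[0,0,0],[0,0,0],[0,0,0],[0,0,0],[0,0,0],[0,0,0],[0,0,0]],"delta_pos":[[16.5,0,11],[15.5,0,13],[14.5,0,14.5],[13,0,16],[11,0,17],[9,0,18],[7,0,19],[5,0,19.5]],"jaw":[1,1,1,1,1,1,1,1]}'; python3 -m inch '{"delta_rot":[[0,0,0],[0,0,0],[0,0,0],[0,0,0]],"delta_pos":[[2.5,0,19],[0,0,7],[0,0,5],[0,0,3]],"jaw":[1,1,1,1]}'; python3 go.py .564 -.083 .08 67.1
```

```text
t: 21.18
eef_pos: [0.5624, -0.09, 0.1131]
eef_rot: [[0.392, 0.92, -0.001], [0.92, -0.392, 0.0], [-0.0, -0.0, -1.0]]
force: [-0.3, -1.8, 0.4]
finger_gap: 0.0002
t: 21.68
eef_pos: [0.5632, -0.0877, 0.0822]
eef_rot: [[0.392, 0.92, -0.001], [0.92, -0.392, -0.0], [-0.001, -0.001, -1.0]]
force: [-8.3, 1.3, 21.4]
finger_gap: 0.0003
t 21.675 pos [ 0.5632 -0.0877  0.0822] yaw 66.91 F [-8.3  1.3 21.4] gap 0.0003
delta mm (tool, present axes) [ 4.7 -1.2  2.1]  dist 5.3  rotvec [-0.05  0.04 -0.19]
delta in final axes [ 4.7 -1.1  2.2]
```

```bash
python3 -m inch '{"delta_rot":[[0,0,0]],"delta_pos":[[0,0,0]],"jaw":[1]}'; python3 -m inch '{"delta_rot":[[0,0,0],[0,0,0],[0,0,0],[0,0,0]],"delta_pos":[[0,0,-8],[0,0,-12],[0,0,-20],[0,0,0]],"jaw":[1,1,1,1]}'; python3 - <<'E'
from h import *
shot('side','d11');crop('d11',240,60,400,220,4);shot('wrist','w11')
E
python3 fit.py d11 w11; python3 go.py .564 -.083 .2 67.1
```

```text
t: 21.8
eef_pos: [0.5631, -0.0877, 0.0823]
eef_rot: [[0.392, 0.92, -0.001], [0.92, -0.392, -0.0], [-0.001, -0.001, -1.0]]
force: [-5.1, 1.1, 12.6]
finger_gap: 0.0005
t: 22.3
eef_pos: [0.5651, -0.0883, 0.1224]
eef_rot: [[0.392, 0.92, 0.005], [0.92, -0.392, -0.001], [0.001, 0.004, -1.0]]
force: [-0.1, -0.6, -0.3]
finger_gap: 0.0007
d11 pad 78 [ 0.5613 -0.0751  0.0945] mid [ 0.5631 -0.0751  0.0919]
d11 plate 862 ((495.57965087890625, -167.6267547607422), (304.2547302246094, 245.84071350097656), 79.11563110351562)
w11 pad 3285 [ 0.5653 -0.0773  0.0955] mid [ 0.564  -0.0812  0.0944]
w11 plate 12564 ((547.306396484375, -100.28572845458984), (129.37754821777344, 313.16046142578125), 68.5068359375)
t 22.4 pos [ 0.5635 -0.0883  0.1205] yaw 66.91 F [0.5 0.3 0.2] gap 0.0004
delta mm (tool, present axes) [  5.   -1.6 -79.5]  dist 79.7  rotvec [ 0.03 -0.   -0.19]
delta in final axes [  5.   -1.6 -79.5]
```

View pics/d11_c240_60.png

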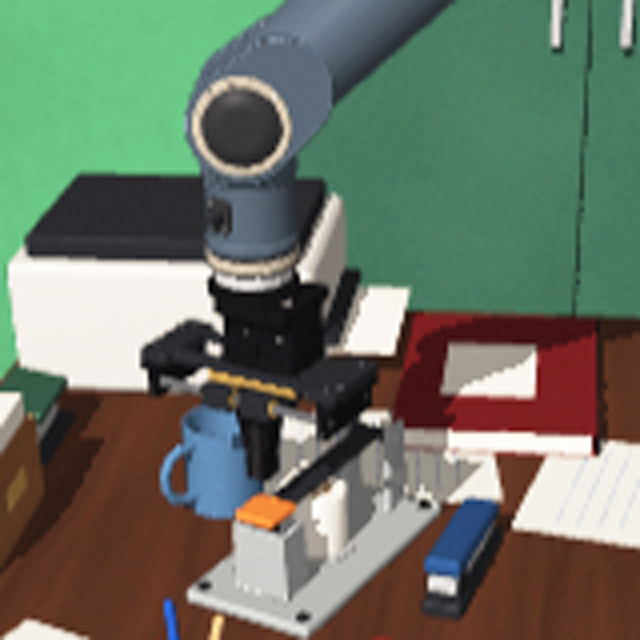

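The bar is down and stays locked, with the pad in its original place at crop (265,511). I'm retreating upward and checking that it holds.

```bash
python3 -m inch '{"delta_rot":[[0,0,0],[0,0,0],[0,0,0],[0,0,0],[0,0,0],[0,0,0],[0,0,0],[0,0,0]],"delta_pos":[[0,0,-30],[0,0,-50],[0,0,-50],[-30,0,-30],[-30,0,0],[-30,0,0],[0,0,0],[0,0,0]],"jaw":[1,1,1,1,1,1,1,1]}'; python3 -m inch '{"delta_rot":[[0,0,0],[0,0,0],[0,0,0],[0,0,0],[0,0,0],[0,0,0],[0,0,0],[0,0,0]],"delta_pos":[[0,0,0],[0,0,0],[0,0,0],[0,0,0],[0,0,0],[0,0,0],[0,0,0],[0,0,0]],"jaw":[1,1,1,1,1,1,1,1]}'; python3 - <<'E'
from h import *
shot('scene','s12');crop('s12',230,130,430,290,4);shot('wrist','w12');shot('side','d12');crop('d12',240,60,400,320,2)
P,im=pts('w12');
a=np.radians(67.1);Y=np.array([np.cos(a),np.sin(a)])
for y in(85,60,0,-50):
    X=np.r_[np.array([.5314,-.1615])+Y*y/1000,.09];u,v=proj('w12',X).round().astype(int);print(y,P[v,u].round(4))
E
python3 fit.py s12 w12
```

```text
t: 23.4
eef_pos: [0.5283, -0.1699, 0.2799]
eef_rot: [[0.391, 0.92, -0.001], [0.92, -0.391, 0.001], [0.001, -0.001, -1.0]]
force: [-0.0, 0.2, -0.3]
finger_gap: 0.0005
t: 24.4
eef_pos: [0.5282, -0.1709, 0.2805]
eef_rot: [[0.392, 0.92, 0.0], [0.92, -0.392, -0.0], [-0.0, 0.0, -1.0]]
force: [-0.6, 0.0, -0.5]
finger_gap: 0.0004
85 [ 0.5647 -0.0831  0.0944]
60 [ 0.5548 -0.1063  0.092 ]
0 [ 0.5314 -0.1611  0.0921]
-50 [ 0.5117 -0.207   0.0919]
s12 pad 91 [ 0.5633 -0.0841  0.0955] mid [ 0.5634 -0.0856  0.0955]
s12 plate 1229 ((509.4593505859375, -184.67042541503906), (290.4490661621094, 288.2767639160156), 10.432480812072754)
w12 pad 1662 [ 0.5636 -0.0821  0.0954] mid [ 0.5637 -0.0823  0.0949]
w12 plate 13853 ((516.103271484375, -162.2840576171875), (267.62158203125, 275.1490173339844), 8.76461124420166)
```

View pics/s12_c230_130.png

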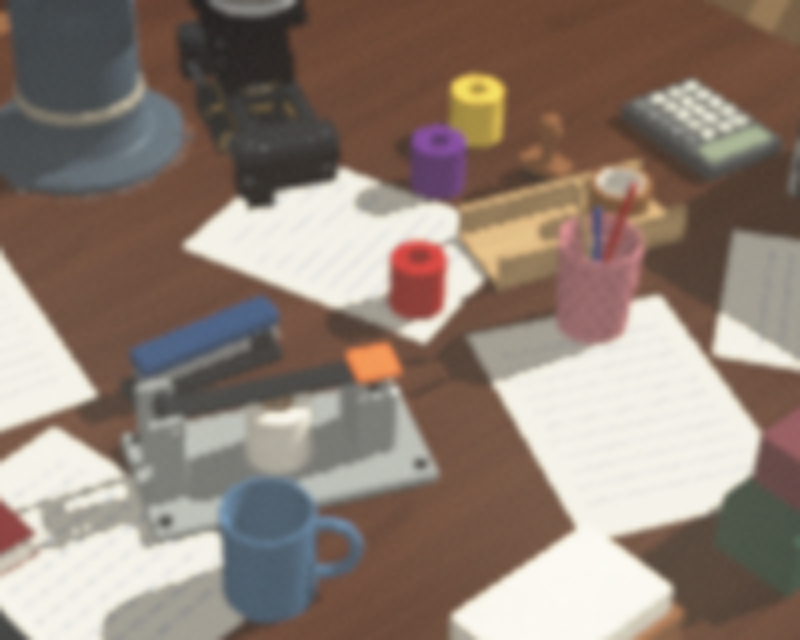

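View pics/w12.png

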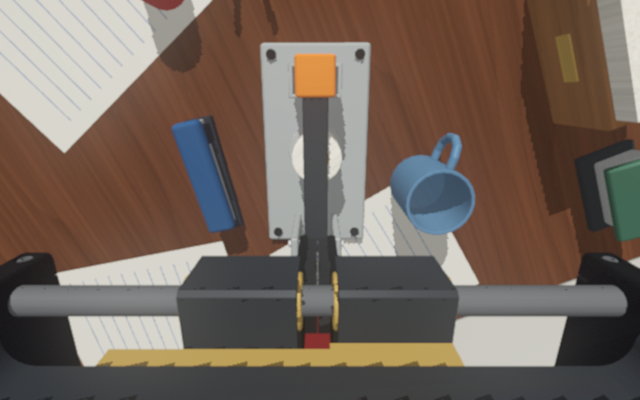

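View pics/d12_c240_60.png

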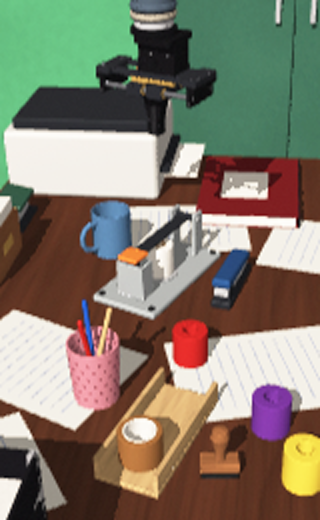

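The bar is level and locked over the seated roll (w12 pad (316,76), roll behind the bar at (316,157)). It held for more than 2 s untouched, and everything else stands where it was.

```bash
python3 -c "
from cell import ticket
print(ticket.hand_in())"
```

```text
the job is handed in; nothing more can be done
None
```

The white label roll is on the spindle and released, and the keeper bar is locked over it. I handed the job in at about 24.5 s; the hand-in gives no verdict.

**What I did**
1. I pressed the pad and let go, and the bar sprang open upright.
2. I took the roll from the caddy and lowered it over the spindle. It sat down at a TCP height of 36 mm, with the force rising to about 11 N.
3. I let go of the roll and backed out.
4. I swung the bar shut in one sweep, pressed the pad to its stop (a 21 N peak), let go and moved clear.

**Last checks**
- **Roll:** its top measured 72.7 mm after release, against the expected 72 mm.
- **Keeper:** more than 2 s after I let go, the pad was at about 95 mm in the same place as before the job, and the bar was level. By then the gripper was about 0.19 m above it.
- **Other objects:** the pictures show them where they were; I compared these by eye only.

**What did not quite agree:** the first press went to a TCP height of 78.7 mm with about 10 N. The closing press stopped harder, at 82.2 mm, where I expected the stop at about 83.5 mm. I did not explain the 78.7 mm reading, but both presses switched the catch.

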